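# Crimp a vial cap with the hand-lever press

## Robot

A 6-joint arm with a two-finger parallel gripper is mounted at the origin on the work surface. World frame = base frame: x ahead of the robot, y to its left, z up, the work surface at z = 0. Lengths are in m, angles in degrees, forces in N, time in s.
With the tool pointing down it reaches from about 0.325 to 0.85 m from the base axis. Payload 15.5 kg.
Tool frame: the origin (TCP) lies at the very end of the fingers, on their centre line; the grasp point (between the pads) lies arm.grip_depth behind it (arm.grip_depth is the distance from the TCP to the grasp point, in m); z points along the fingers, y is the direction in which the jaws open and shut (so a half turn about z gives the same grasp; the last joint's range is limited). The gripper opens to 91 mm and grips with 3 to 60 N. Pads are 32 mm wide; open, the fingers measure 118 mm over their backs; the gripper's body (76 mm by 178 mm) begins 60 mm behind the grasp point.
Start: joints at [-5.472, 28.281, 77.091, -0, 74.628, -5.472], TCP at [0.625, 0, 0.214] pointing down, gripper open.
Joint ranges: [-166.48, 166.48], [-47.26, 123.95], [12.59, 153.08], [-70.14, 250.14], [6.76, 159.57], [-176.63, 176.63]. Speed limits (degrees/s): [108.29, 108.29, 147.25, 172.46, 172.46, 172.46].

## Interface

Orientations are given as a 3x3 rotation matrix whose columns are the frame's x, y, z axes.
In Python, from rig import arm gives the robot as it stands. Calls block until the motion is done:
- arm.move_to(position, orientation): joint-space move of the TCP to a pose.
- arm.move_l(position, orientation=None, feed=0.15): straight line of the TCP; orientation=None keeps the orientation; feed is the mean speed in m/s.
- arm.move_joints(angles): joint-space move.
- arm.grip(opening): finger opening in m; the grip force is fixed at half the most; returns when the fingers have stopped.
- arm.sleep(seconds).
- arm.solve_ik(position, orientation): joint angles nearest the present ones, or None.
- arm.snapshot(name): name is "scene" or "side" or "wrist"; returns the picture (384x512x3 uint8, red, green, blue); there is no depth.
- arm.get_calibration(name): a dict with "intrinsics" (3x3 intrinsics, pixels), "k1" (the pictures are not rectified: a ray, as slopes to the right and down, at radius r is drawn at 1 + k1 r^2 times it, then the intrinsics apply), "cam_to_world" (4x4, takes a point from camera to world coordinates). Camera axes: x right, y down, z forward; pixel columns grow to the right and rows downward; lengths in m; the calibration is good to about 2 mm. A picture is of the moment at which its call begins: read the wrist's pose just before it. get_calibration takes no time and is no camera call; for the wrist camera it gives the pose at the moment of the call.
A pose or a line that the arm cannot do raises arm.Unreachable and nothing moves.
- arm.sign_off(): hands the job in, once; it reports no verdict.
Readings, each from a call of its own:
- arm.current_t(): time.
- arm.current_joint_positions(): joint angles.
- arm.current_dq(): joint speeds.
- arm.current_tau(): joint torques, N m.
- arm.current_ee_pos(): TCP position.
- arm.current_tool_rot(): TCP orientation.
- arm.current_force(): force on the tool from outside, world axes, zero at the start.
- arm.current_torque(): the same for the moment, N m.
- arm.current_width(): finger opening in m.
Only numpy, scipy, OpenCV 4.12 (cv2) and the standard library are available. Lean on these libraries where they do the work, as an engineer would, in place of code of your own. Each camera call takes 0.05 s, during which the arm holds its last target.

## Task

Crimp the cap on the vial that stands in the hand-lever press: first flip the safety catch on the press all the way over backwards so that it stays off, then pull the press lever down to its stop and keep it there. Finish while still holding the lever down hard against its return spring, with the vial standing in its nest under the press head; do not let go, and leave the glass beaker, the test-tube rack and the tray of vials where they stand.

Things in the scene. Friction and masses are not known exactly. Their poses are not given: they have to be found in the camera images.
- press: Grey cast hand-lever crimping press, fixed. Origin: centre of its base's underside, on the bench; x to its back, y to its left, z up; in its frame (mm): base 200 x 120 x 25 high; column x 35 to 90, y -27 to 27; head x -67 to 90, y -30 to 30, z 150 to 222. The steel ram goes down through the head at x -30, y 0; its 24 mm wide top end reaches z 247. Lever on the right side, safety catch on the left.
- catch (a joint): Safety catch, a 150 g steel hook turning on a stud along the press's y at x 31, y 55, z 209 mm (press frame). 0 = on: it lies forwards, its nose between two lugs on the lever's shaft, and blocks the lever. Grows as the front end swings up and back over the stud, to a stop at 1.9 rad. No spring: below 0.8 rad it falls shut, past 1.15 rad it falls back to the stop and stays.
- catch_spur (a point): Grip point of the thumb spur, an upright steel plate on the catch's front end, 10 mm thick (along press y), 16 mm wide (x); top 18 mm above this point, lower end, at the catch's arm, 27 mm below. Catch on: at x -36, y 55, z 261 mm in the press frame (67 mm before, 52 mm above the stud), 39 mm above the head's top. Axes: the catch's own, the press's while the catch is on.
- lever: The lever: steel shaft, bar and grip, all one piece. Origin: on its shaft, at x -4, y 0, z 185 mm in the press frame. Axes: the press's axes while the lever is raised; they turn with it about y.
- lever_turn (a joint): Lever, turning on a shaft along the press's y at x -4, z 185 mm (press frame). 0 = raised, at rest, pointing to the press's front (-x) and 45 degrees up; grows as it is pulled forwards and down to its stop at 1.15 rad (21 degrees below level). A return spring lifts it when let go: about 4 N at the grip to start, 9 N at the stop. Moves the ram down 16 mm per rad; on the vial from 0.75 rad.
- lever_grip (a point): Centre of the lever's black round hand grip, 22 mm in diameter, 90 mm long (45 mm to the free end), on a 13 mm bar; 155 mm from the shaft, at y -58 mm in the press frame (raised: x -114, z 295 mm; at the stop: x -149, z 129 mm). The gripper's way down to it is clear, nothing stands within 60 mm on either side.
- pad: Black sprung pressure pad, 18 mm in diameter, in the mouth of a steel bell, 40 mm wide, on the ram's lower end. Origin: centre of its lower face, 12 mm above the vial's cap while the lever is up. It presses on the cap with about 25 N at the lever's stop.
- vial: Amber glass vial, 22.5 mm in diameter and 76 mm tall with its aluminium cap, standing loose in the nest of the press, under the bell. Origin: centre of its underside; z up.
- nest (a point): Centre of the floor of the nest, a steel ring (24 mm inside, 36 mm outside, 10 mm high) on the base of the press at x -30, y 0, z 25 mm in the press frame.
- beaker: Bystander: empty glass beaker, 72 mm in diameter, 95 mm tall. Origin: centre of its underside.
- tube_rack: Bystander: white plastic rack with glass test tubes, 75 x 150 mm, 122 mm tall. Origin: centre of its underside.
- vial_tray: Bystander: white tray with finished vials, 100 x 130 mm, 80 mm tall. Origin: centre of its underside.

How it is judged:
By the outcome, as a careful person would: the job done as asked, in the order asked, and still so for the second after the job is handed in, while the arm keeps its last pose, push and grip.
It also fails if it takes over 48 s, if anything falls off the work surface, if the arm or the gripper's body presses on something with over 40 N, if the wrist force passes 120 N, or if a joint passes its speed limit or range.

## Working session

There is one attempt and no reset: what is moved stays moved. The work goes in short steps, each a Python script; the robot and the scene stay as the last script left them, time stands still between calls to the robot, and variables do not carry over. Pictures are saved under pics/ and viewed, and the job is handed in when it is done.

```bash
mkdir -p pics; ls; python3 - <<'E'
from rig import arm
import cv2, numpy as np
np.set_printoptions(precision=4,suppress=True)
for n in ["scene","side","wrist"]:
    c=arm.get_calibration(n); print(n,c)
    im=arm.snapshot(n); cv2.imwrite(f"pics/{n}0.png",im[:,:,::-1])
print(arm.grip_depth, arm.current_t(), arm.current_width(), arm.current_tool_rot())
E
```

```text
pics
scene {'intrinsics': array([[410.9893,   0.    , 258.0954],
       [  0.    , 410.9893, 190.5368],
       [  0.    ,   0.    ,   1.    ]]), 'k1': -0.1350612408083019, 'cam_to_world': array([[ 0.8299,  0.4042, -0.3846,  1.0969],
       [ 0.5578, -0.615 ,  0.5573, -0.8546],
       [-0.0113, -0.6771, -0.7358,  1.2179],
       [ 0.    ,  0.    ,  0.    ,  1.    ]])}
side {'intrinsics': array([[413.3741,   0.    , 253.5101],
       [  0.    , 413.3741, 190.601 ],
       [  0.    ,   0.    ,   1.    ]]), 'k1': 0.030067637281233205, 'cam_to_world': array([[-0.9212, -0.1788,  0.3455,  0.1394],
       [-0.3888,  0.4534, -0.802 ,  0.9082],
       [-0.0133, -0.8732, -0.4872,  0.7594],
       [ 0.    ,  0.    ,  0.    ,  1.    ]])}
wrist {'intrinsics': array([[268.6188,   0.    , 254.4826],
       [  0.    , 268.6188, 187.7483],
       [  0.    ,   0.    ,   1.    ]]), 'k1': -0.003964888531778513, 'cam_to_world': array([[ 1.    ,  0.0011, -0.0013,  0.6239],
       [ 0.0006, -0.9624, -0.2716,  0.0778],
       [-0.0016,  0.2716, -0.9624,  0.3844],
       [ 0.    ,  0.    ,  0.    ,  1.    ]])}
0.0188 0.15 0.09117026000957971 [[ 0.      1.     -0.0009]
 [ 1.     -0.      0.0001]
 [ 0.0001 -0.0009 -1.    ]]
```

View pics/scene0.png

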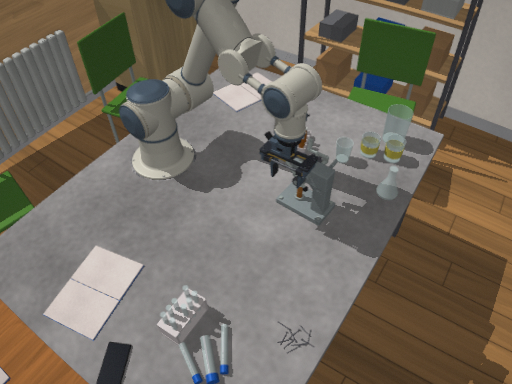

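View pics/side0.png

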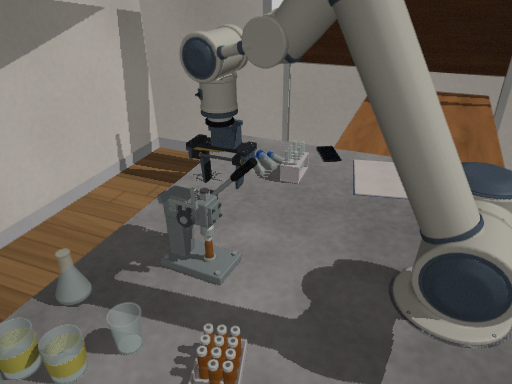

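View pics/wrist0.png

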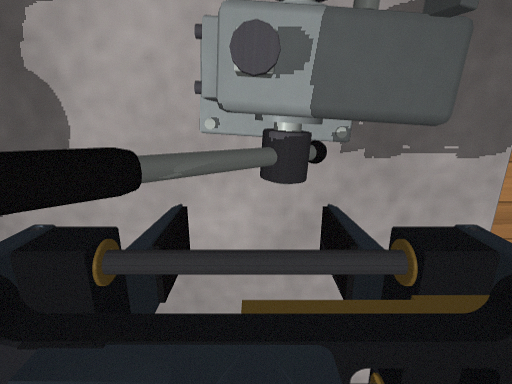

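The scene and side views show the press near (0.6–0.7, 0.1–0.2), facing the robot, with the raised lever by the gripper. I'll zoom in to fit its pose.

```bash
cat > h.py <<'E'
import numpy as np, cv2, json
np.set_printoptions(precision=4,suppress=True)
def proj(c,P):
    P=np.atleast_2d(P); T=np.linalg.inv(c["cam_to_world"]); q=P@T[:3,:3].T+T[:3,3]
    s=q[:,:2]/q[:,2:]; r2=(s**2).sum(1,keepdims=True); s=s*(1+c["k1"]*r2)
    K=c["intrinsics"]; return np.c_[s[:,0]*K[0,0]+K[0,2], s[:,1]*K[1,1]+K[1,2]]
def ray(c,uv):
    K=c["intrinsics"]; d=np.array([(uv[0]-K[0,2])/K[0,0],(uv[1]-K[1,2])/K[1,1]]); s=d.copy()
    for _ in range(20): s=d/(1+c["k1"]*(s@s))
    R=c["cam_to_world"]; return R[:3,3],R[:3,:3]@np.r_[s,1]
def atz(c,uv,z):
    o,d=ray(c,uv); return o+d*(z-o[2])/d[2]
def W(p,P):
    x,y,a=p; R=np.array([[np.cos(a),-np.sin(a),0],[np.sin(a),np.cos(a),0],[0,0,1]])
    return np.atleast_2d(P)@R.T+[x,y,0]
E
python3 - <<'E'
import cv2
a=cv2.imread('pics/side0.png')[145:290,140:280]; cv2.imwrite('pics/side0z.png',cv2.resize(a,None,fx=4,fy=4,interpolation=cv2.INTER_CUBIC))
a=cv2.imread('pics/scene0.png')[120:230,245:355]; cv2.imwrite('pics/scene0z.png',cv2.resize(a,None,fx=5,fy=5,interpolation=cv2.INTER_CUBIC))
E
```

```text
(no output)
```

View pics/side0z.png

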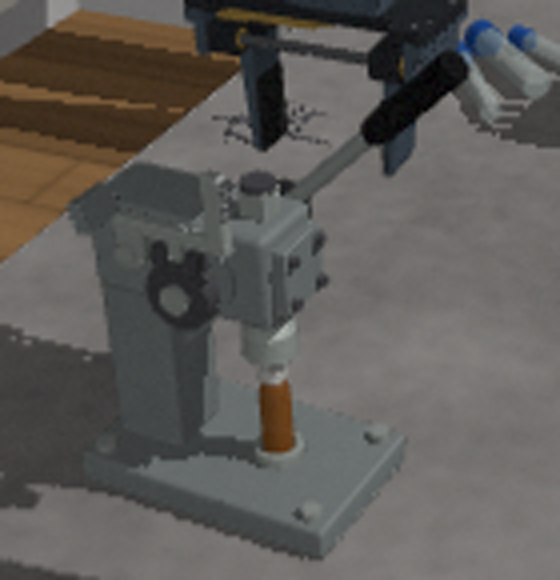

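View pics/scene0z.png

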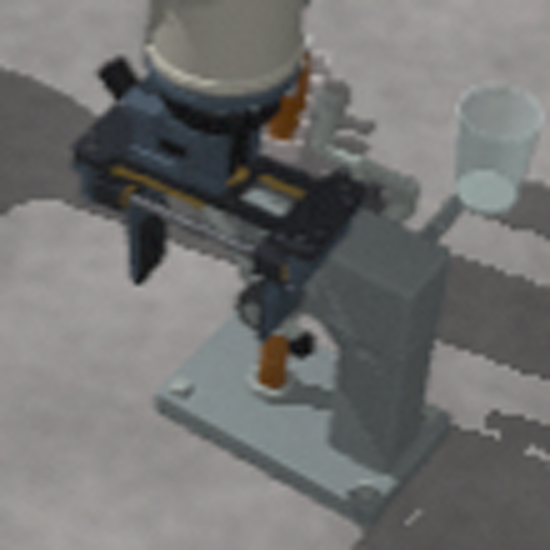

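```bash
cat > fit.py <<'E'
from rig import arm; from h import *
from scipy.optimize import least_squares
S=arm.get_calibration("side"); C=arm.get_calibration("scene")
s=lambda u,v:(140+u/4-.4,145+v/4-.4); c=lambda u,v:(245+u/5-.4,120+v/5-.4)
obs=[(S,(-.1,.06,.025),s(322,535)),(S,(-.1,.06,0),s(322,557)),(S,(-.1,-.06,.025),s(406,436)),(S,(.1,.06,.025),s(85,460)),
(S,(-.03,0,.247),s(259,180)),
(C,(-.1,-.06,.025),c(157,403)),(C,(.1,-.06,.025),c(365,503)),(C,(.1,.06,.025),c(450,415)),(C,(.09,-.03,.222),c(412,296)),(C,(.09,.03,.222),c(450,258))]
f=lambda p:np.concatenate([(proj(k,W(p,P))[0]-uv) for k,P,uv in obs])
r=least_squares(f,[.65,.15,0],loss='soft_l1'); p=r.x
print(p,np.degrees(p[2])); print(f(p).reshape(-1,2))
for n,P in dict(spur=(-.036,.055,.261),grip=(-.114,-.058,.295),ramtop=(-.03,0,.247)).items():
    print(n,W(p,P)[0],proj(S,W(p,P)),proj(arm.get_calibration("wrist"),W(p,P)))
# one overlay
json.dump(list(p),open('p.json','w'))
E
python3 fit.py
```

```text
[ 0.6527  0.1044 -0.0602] -3.4490800779147572
[[ 0.2587  0.1149]
 [ 0.7408  1.8412]
 [ 0.4403 -0.6005]
 [-1.6409 -1.5034]
 [-0.2569 -0.0322]
 [-1.4207 -2.0091]
 [ 0.9526  2.2808]
 [ 0.3547  0.1566]
 [-0.6306  0.5836]
 [ 0.647  -1.7603]]
spur [0.62   0.1615 0.261 ] [[193.648  194.9772]] [[ 244.1563 -129.1847]]
grip [0.5354 0.0534 0.295 ] [[243.1489 169.7438]] [[ -0.4747 185.1467]]
ramtop [0.6227 0.1062 0.247 ] [[204.0931 189.5678]] [[252.2157  48.4415]]
```

The fit agrees with the wrist view: ram top predicted (252,48), seen at about (255,46). The predicted spur and grip also fall on the parts in the side view. Next I'll plan both motions and check IK before moving.

```bash
cat >> h.py <<'E'
p=json.load(open('p.json')) if __import__('os').path.exists('p.json') else None
def RW(M): 
    a=p[2]; return np.array([[np.cos(a),-np.sin(a),0],[np.sin(a),np.cos(a),0],[0,0,1]])@M
RP=RW(np.array([[0,1,0],[1,0,0],[0,0,-1.]]))
def Rlev(deg,s=1): # pitch deg: tool z tips to press +x; tool x to -x(front) if s=1
    b=np.radians(deg); z=np.array([np.sin(b),0,-np.cos(b)]); y=np.array([0,s,0.]); x=np.cross(y,z); return RW(np.c_[x,y,z])
def tipcatch(th,h=.047,gap=0.):  # TCP press-frame for push
    v=np.array([-.075,h]); a=th; # rotate: -x goes up
    x=v[0]*np.cos(a)+v[1]*np.sin(a); z=-v[0]*np.sin(a)+v[1]*np.cos(a)
    return W(p,(.031+x-.0135-gap,.055,.209+z))[0]
def gripc(q):
    b=np.radians(45)-q; return np.array([-.004-.155*np.cos(b),-.058,.185+.155*np.sin(b)])
def tcplev(q,deg,s=1,d=0.0188):
    R=Rlev(deg,s); return W(p,gripc(q))[0]+R[:,2]*d, R
E
python3 - <<'E'
from rig import arm; from h import *
print(W(p,gripc(0)),W(p,gripc(1.15)))
for th in [0,.5,1,1.4]: print(th,tipcatch(th),arm.solve_ik(tipcatch(th),RP))
for s in (1,-1):
  for q,d in [(0,0),(0,-30),(0,-45),(.6,-10),(1.15,0),(1.15,21)]:
    print(s,q,d,arm.solve_ik(*tcplev(q,d,s)))
E
```

```text
[[0.5358 0.0534 0.2946]] [[0.5006 0.0555 0.1297]]
0 [0.5986 0.1628 0.256 ] [ 9.6995 25.8707 74.4607 -0.     79.6686 13.1486]
0.5 [0.6302 0.1609 0.2862] [ 9.0616 27.3134 67.2328 -0.     85.4538 12.5107]
1 [0.6725 0.1583 0.2975] [ 8.299  30.6716 59.6036 -0.     89.7249 11.7481]
1.4 [0.7069 0.1562 0.2909] [ 7.7408 34.045  54.4181 -0.     91.5369 11.1899]
1 0 0 [ -0.6684  17.9544  84.1481  -0.      77.8975 -87.2193]
1 0 -30 [ -1.3298  34.1782  63.2481   1.1472 112.5527 -87.7244]
1 0 -45 [ -1.52    42.562   54.6919   1.7243 127.7173 -87.5806]
1 0.6 -10 [ -0.7454  24.0253  89.0884   0.4819  76.8759 -87.4467]
1 1.15 0 [ -0.4727  26.5029 100.8858  -0.      52.6113 -87.0236]
1 1.15 21 [  0.4611  21.8567 117.7198  -4.195   19.5165 -82.3941]
-1 0 0 [-0.6684 17.9544 84.1481 -0.     77.8975 92.7807]
-1 0 -30 [ -1.3298  34.1782  63.2481   1.1472 112.5527  92.2756]
-1 0 -45 [ -1.52    42.562   54.6919   1.7243 127.7173  92.4194]
-1 0.6 -10 [-0.7454 24.0253 89.0884  0.4819 76.8759 92.5533]
-1 1.15 0 [ -0.4727  26.5029 100.8858  -0.      52.6113  92.9764]
-1 1.15 21 [  0.4611  21.8567 117.7198  -4.195   19.5165  97.6059]
```

```bash
python3 - <<'E'
from rig import arm; from h import *
t0=arm.current_t()
q=arm.current_ee_pos(); arm.move_l([q[0],q[1],.36],feed=.25)
print(arm.current_t())
g=tipcatch(0,gap=.03)
arm.move_to([g[0],g[1],.36],RP); print(arm.current_t())
c=arm.get_calibration("wrist"); im=arm.snapshot("wrist"); cv2.imwrite("pics/w1.png",im[:,:,::-1])
for P in [(-.036,.055,.279),(-.03,0,.247),(-.067,.03,.222),(.09,.03,.222)]: print(P,proj(c,W(p,P)))
arm.grip(0); print(arm.current_t(),arm.current_width())
arm.move_l(g,feed=.15); print(arm.current_t(),arm.current_force(),arm.current_ee_pos()-g)
im=arm.snapshot("wrist"); cv2.imwrite("pics/w2.png",im[:,:,::-1])
im=arm.snapshot("side")[145:290,140:280]; cv2.imwrite("pics/s2.png",cv2.resize(im[:,:,::-1],None,fx=4,fy=4,interpolation=cv2.INTER_CUBIC))
E
```

```text
0.8833
1.6167
(-0.036, 0.055, 0.279) [[308.6391 194.5277]]
(-0.03, 0, 0.247) [[305.8108 232.0208]]
(-0.067, 0.03, 0.222) [[272.738  200.2548]]
(0.09, 0.03, 0.222) [[402.6765 200.5001]]
3.0333 -7.491061751188275e-05
3.875 [ 0.0843 -0.4724  0.2436] [0.0005 0.0001 0.0009]
```

```bash
python3 -c "
import cv2,numpy as np
a=cv2.resize(cv2.imread('pics/w1.png'),(400,300));b=cv2.resize(cv2.imread('pics/w2.png'),(400,300));cv2.imwrite('pics/w12.png',np.hstack([a,b]))"
```

```text
(no output)
```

View pics/w12.png

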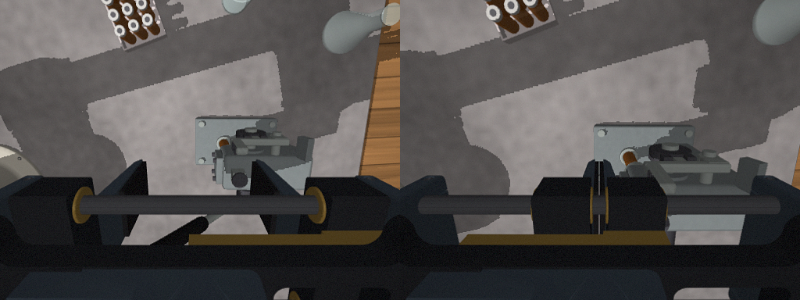

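View pics/s2.png

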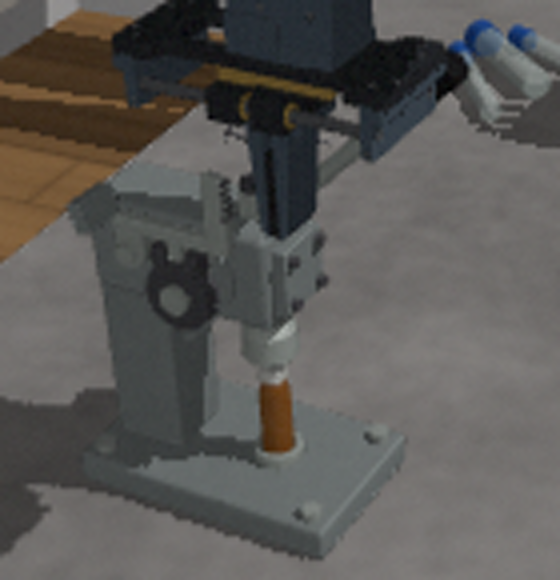

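The closed fingers stand in front of the spur, as planned: the spur is at (210,200) in the zoomed side view and the fingertips are at (290,230). Now I'll sweep the arc.

```bash
python3 - <<'E'
from rig import arm; from h import *
arm.move_l(tipcatch(0,gap=.004),feed=.1)
for th in np.arange(.1,1.56,.1):
    arm.move_l(tipcatch(th,gap=-.002),feed=.1); f=arm.current_force()
    print(round(th,2),round(arm.current_t(),2),f)
    if np.linalg.norm(f)>25: print('STOP');break
im=arm.snapshot("side")[145:290,140:280]; cv2.imwrite("pics/s3.png",cv2.resize(im[:,:,::-1],None,fx=4,fy=4,interpolation=cv2.INTER_CUBIC))
E
```

```text
0.1 4.67 [-3.8496 -0.2838  2.7129]
0.2 4.92 [-3.8896  0.0265  4.1809]
0.3 5.17 [-4.9292 -1.2843  5.4453]
0.4 5.42 [-4.2917 -1.0721  6.102 ]
0.5 5.67 [-4.7659 -0.7915  7.6876]
0.6 5.92 [-5.7962 -0.5455 10.3635]
0.7 6.17 [-5.8214 -2.169  14.1998]
0.8 6.42 [-5.0534 -2.3806 18.1223]
0.9 6.67 [-3.9397 -2.3031 19.1554]
1.0 6.92 [-2.5307 -2.0978 23.0581]
1.1 7.17 [-0.0736 -2.712  25.7496]
STOP
```

View pics/s3.png

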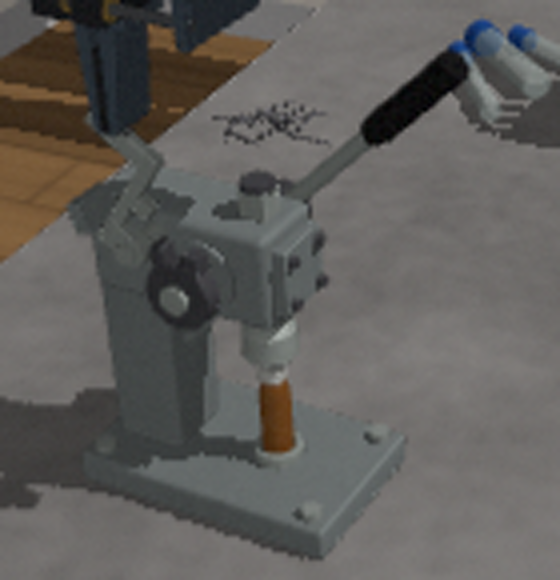

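The catch is at about 1.1 rad, with its plate under the fingertip at (110,130). The upward force is growing because friction at the tip points towards the plate's base. Moving straight back slides the tip outwards along the plate, so I'll do that.

```bash
python3 - <<'E'
from rig import arm; from h import *
ex=RW(np.eye(3))[:,0]
q=np.array(tipcatch(1.1,gap=-.002))
for i,(dx,dz) in enumerate([(.004,.002),(.012,.002),(.02,.002),(.03,.002),(.04,.002)]):
    arm.move_l(q+ex*dx+[0,0,dz],feed=.08); f=arm.current_force(); print(dx,round(arm.current_t(),2),f)
    if np.linalg.norm(f)>32: print('STOP');break
im=arm.snapshot("side")[145:290,140:280]; cv2.imwrite("pics/s4.png",cv2.resize(im[:,:,::-1],None,fx=4,fy=4,interpolation=cv2.INTER_CUBIC))
E
```

```text
0.004 7.47 [ 0.8182 -0.8889 11.57  ]
0.012 7.72 [0.2248 0.141  0.0027]
0.02 7.97 [-0.4769  0.3274 -0.0827]
0.03 8.24 [-0.2255 -0.5019 -0.3731]
0.04 8.52 [-0.3832  0.9179  0.4298]
```

View pics/s4.png

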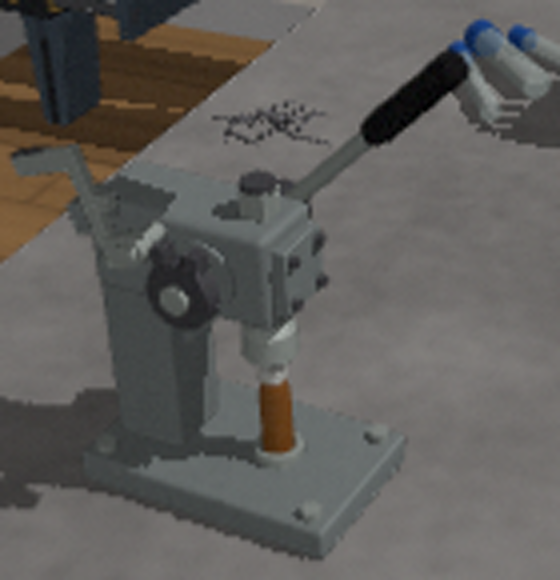

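```bash
python3 - <<'E'
from rig import arm; from h import *
S=arm.get_calibration("side")
for th in (1.3,1.5,1.7,1.9):
  o=[]
  for v in [(-.067,.052),(-.067,.07),(-.067,.025)]:
    x=v[0]*np.cos(th)+v[1]*np.sin(th); z=-v[0]*np.sin(th)+v[1]*np.cos(th)
    o.append((proj(S,W(p,(.031+x,.055,.209+z)))[0]-[140,145])*4)
  print(th,*o)
E
```

```text
1.3 [ 77.4728 129.7786] [ 54.1171 117.5951] [112.8588 148.242 ]
1.5 [ 59.847  136.4111] [ 36.7681 129.102 ] [ 94.9767 147.5387]
1.7 [ 45.5035 147.4124] [ 23.6506 145.1048] [ 78.8992 150.9389]
1.9 [ 34.9302 162.2115] [ 15.1447 164.8201] [ 65.2612 158.2112]
```

The catch lies fully back: its spur tip is at about (15,163), matching the 1.9 rad prediction. Now the lever grip.

```bash
python3 - <<'E'
from rig import arm; from h import *
q=arm.current_ee_pos(); arm.move_l([q[0],q[1],.42],feed=.25)
pos,R=tcplev(0,-40)
st=pos-R[:,2]*.09
arm.move_to(st+np.array([0,0,.03]),R); arm.grip(.091); print(arm.current_t(),arm.current_width())
arm.move_l(pos,R,feed=.15); print(arm.current_t(),arm.current_force(),arm.current_ee_pos()-pos)
im=arm.snapshot("side")[105:290,140:320]; cv2.imwrite("pics/s5.png",cv2.resize(im[:,:,::-1],None,fx=3,fy=3,interpolation=cv2.INTER_CUBIC))
im=arm.snapshot("wrist"); cv2.imwrite("pics/w5.png",im[:,:,::-1])
E
```

```text
12.1667 0.0912639612761488
13.0833 [ 0.4998 -0.6018  0.1122] [ 0.0006 -0.      0.0006]
```

View pics/s5.png

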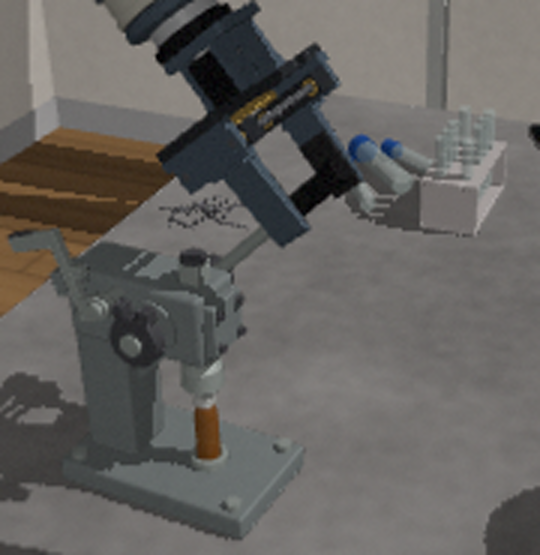

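View pics/w5.png

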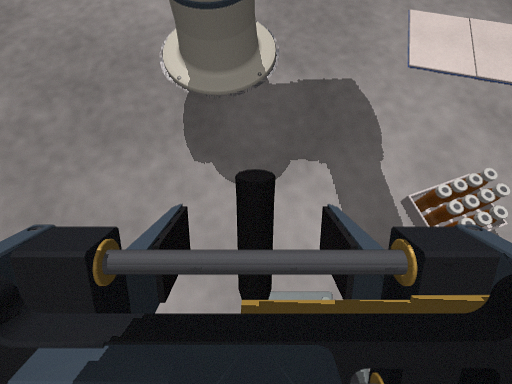

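The grip is centred between the fingers (columns 237–275, with the jaws at 185 and 325). I'll grip it and pull along the arc.

```bash
python3 - <<'E'
from rig import arm; from h import *
arm.grip(.01); print(arm.current_t(),arm.current_width(),arm.current_force())
for q in np.arange(.1,1.151,.105):
    arm.move_l(*tcplev(q,-40+50*q/1.15),feed=.07); f=arm.current_force()
    print(round(q,2),round(arm.current_t(),2),f,arm.current_width())
    if np.linalg.norm(f)>40: print('STOP');break
im=arm.snapshot("side")[105:290,140:320]; cv2.imwrite("pics/s6.png",cv2.resize(im[:,:,::-1],None,fx=3,fy=3,interpolation=cv2.INTER_CUBIC))
E
```

```text
14.25 0.021455890520296676 [ 0.6887  2.591  -0.6495]
0.1 14.62 [3.2452 2.3741 1.0102] 0.02158286496940443
0.2 15.0 [5.4106 3.312  0.5251] 0.02154222117652538
0.31 15.38 [6.2297 3.6517 0.4248] 0.02154705055349302
0.42 15.77 [5.3308 3.1137 2.9684] 0.021377769249507843
0.52 16.15 [4.0588 3.4808 2.6333] 0.021526865651047635
0.62 16.53 [3.7574 2.8834 2.9571] 0.02140519206311815
0.73 16.92 [4.0094 4.1601 3.6087] 0.02169718520943555
0.84 17.3 [1.6603 4.7256 6.2656] 0.021436006879198246
0.94 17.68 [0.2171 3.4926 7.0081] 0.021309333433191965
1.05 18.07 [0.3466 4.4493 7.7916] 0.021418153104900903
1.15 18.45 [-1.0001  4.9325  8.5374] 0.02170435066722182
```

View pics/s6.png

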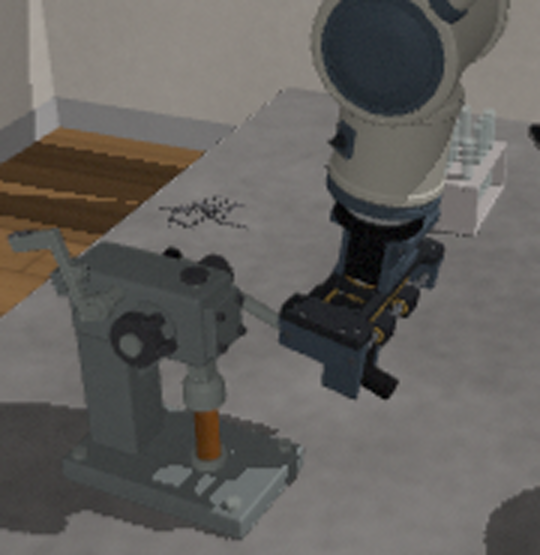

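The lever is down near its stop, with the vial under the bell and the catch still back. I'll press on in millimetre steps until the stop shows in the force.

```bash
python3 - <<'E'
from rig import arm; from h import *
pos,R=tcplev(1.15,10)
d=RW(np.eye(3))@np.array([.36,0,-.93])
for k in range(1,16):
    arm.move_l(pos+d*.001*k,R,feed=.02); arm.sleep(.15); f=arm.current_force()
    print(k,round(arm.current_t(),2),f,round(-f@d,1),arm.current_width(),(arm.current_ee_pos()-pos)@d)
    if -f@d>30 or np.linalg.norm(f)>38: break
arm.sleep(1); f=arm.current_force(); print(f,-f@d,(arm.current_ee_pos()-pos)@d,arm.current_t())
im=arm.snapshot("side")[105:290,140:320]; cv2.imwrite("pics/s7.png",cv2.resize(im[:,:,::-1],None,fx=3,fy=3,interpolation=cv2.INTER_CUBIC))
im=arm.snapshot("scene"); cv2.imwrite("pics/c7.png",im[:,:,::-1])
E
```

```text
1 18.9 [-1.9109  4.9755  8.0755] 8.3 0.021147286726378573 0.0007568348512998078
2 19.3 [-1.2408  4.2904  8.5974] 8.5 0.0217216322299196 0.0017734707223186366
3 19.7 [-1.4232  4.8799  8.8996] 8.9 0.021466323235829726 0.0027381971084795877
4 20.1 [-4.6915  4.6813 15.7075] 16.4 0.02119747755651644 0.0034940874145454304
5 20.5 [-8.2558  4.258  24.967 ] 26.3 0.021498879399759658 0.004172892009260484
6 20.9 [-12.2154   4.8261  33.1489] 35.3 0.0216146172679939 0.004937018974502851
[-11.1777   4.9669  32.7876] 34.61672537594322 0.004915983191464452 21.9
```

View pics/s7.png

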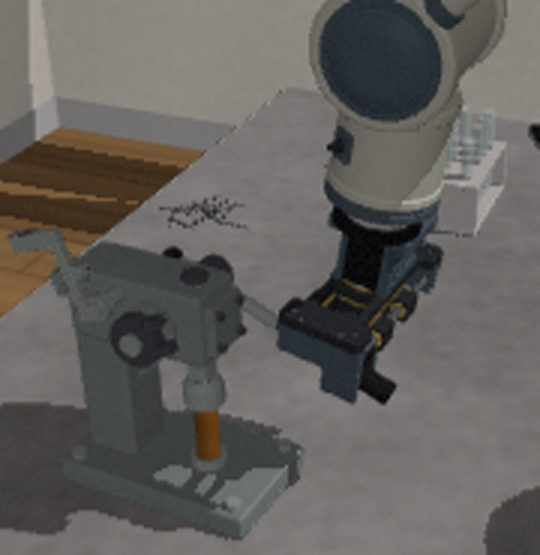

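View pics/c7.png

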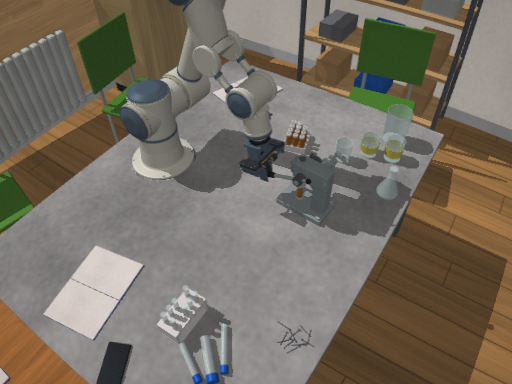

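The force rose steeply, about 9 N per mm, once the lever passed 3 mm beyond its nominal stop position, and it holds at about 35 N. The vial is upright in the nest under the bell, the catch is still back, and the beaker, rack and tray are where they were.

```bash
python3 - <<'E'
from rig import arm
print(arm.current_force(),arm.current_t()); arm.sign_off()
E
```

```text
[-11.36145684   4.29706193  32.40731383] 22.0
the job is handed in; nothing more can be done
```

I flipped the safety catch fully back, pulled the lever down to its stop, and handed the job in at 22.0 s while still holding it there.

- **Catch:** My first sweep stalled at about 1.1 rad, with the fingertip force up to 26 N. I changed the push direction and the catch fell back to its stop. Its spur then lay where I predicted for 1.9 rad, and it was still back in the last picture.
- **Lever:** I gripped the handle and pulled it through its whole arc. Beyond the stop position I had calculated, the force stayed near 9 N for about 3 mm, then climbed steeply, which I took as the real stop. The 3 mm is slightly more than the 2 mm calibration error. I finished holding about 35 N down, steady for over a second, against roughly 9 N from the return spring.
- **Vial and bystanders:** The last pictures show the vial upright in its nest under the bell, and the beaker, rack and tray look unmoved. I judged those by eye and did not measure them.

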